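# Find and press the flush hatch release of a microscope light source

### The arm

A 6-joint arm with a two-finger parallel gripper is mounted at the origin on the work surface. World frame = base frame: x ahead of the robot, y to its left, z up, the work surface at z = 0. Lengths are in mm, angles in rad, forces in N, time in s.
With the tool pointing down it reaches from about 275 to 1000 mm from the base axis. Payload 8.4 kg.
Tool frame: the origin (TCP) lies at the very end of the fingers, on their centre line; the grasp point (between the pads) lies 19 mm behind it; z points along the fingers, y is the line along which they close (so a half turn about z gives the same grasp; the last joint's range is limited). The gripper opens to 85 mm and grips with 20 to 120 N. Pads are 22 mm wide; open, the fingers measure 114 mm over their backs; the gripper's body (76 mm by 85 mm) begins 54 mm behind the grasp point. The pads swing forward as they close: fully open they stand 13 mm farther back than shut.
Start: joints at [1.157, 0.353, 1.633, -0, 1.155, -0.002], TCP at [250.161, 572.754, 231.281] pointing down, gripper open.
Joint ranges: [-2.63, 2.63], [-0.92, 2.1], [0.06, 2.66], [-1.3, 4.44], [0, 2.69], [-3.02, 3.02]. Speed limits (rad/s): [2.22, 2.22, 2.79, 3.14, 3.14, 3.14].

### API

Orientations are given as [roll, pitch, yaw] about the fixed x, y, z axes, in that order (R = Rz(yaw) Ry(pitch) Rx(roll)).
In Python, from rig import r, vision gives the robot as it stands. The module is installed in compiled form; this text tells all that it offers.
- The arm moves only by the tool play_rows, never from a script. Its argument "steps" is a list of rows, each an object with "delta_pos": the shift along the tool's x, y, z in cm, a list of three; "yaw": the turn about the tool's z in rad; "jaw": the opening in per cent of the stroke, from 0 (shut) to 100 (fully open). A call has exactly 8 rows; each row is the pose to reach, as a shift and turn from the pose commanded when the call began, along the tool's axes at that moment; what a row does not reach only later rows make up. A row lasts 1/10 s, in which the tool goes at most 50 mm and 8.59 degrees, less where a joint would pass 70% of its speed; a pose out of reach is approached as far as the arm can. A call with a gripper value outside its range is refused whole. The fingers move at their own pace and stop on an object; "grip_force" is the grip in N (left out, the last holds). Time passes only in rows, so rows that repeat a pose let the fingers close, or fill a call up. It gives the time, the measured TCP pose, the force, the opening and the grip force at its end, in the units of the state.
- r.sense(): the state, without advancing time (a new reading comes with each control period).
- vision.grab_frame(name): name is "scene" or "top" or "wrist"; returns (picture, depth): 420x560x3 uint8, red, green, blue; 420x560 float32, mm along the optical axis (not along the pixel's ray), 0 where there is no reading.
- vision.calibration(name): a dict with "mtx" (3x3 intrinsics, pixels), "extrinsics" (4x4, takes a point from camera to world coordinates). Camera axes: x right, y down, z forward; pixel columns grow to the right and rows downward; lengths in mm; the calibration is good to about 2 mm. A picture is of the moment at which its call begins: read the wrist's pose just before it. calibration takes no time and is no camera call; for the wrist camera it gives the pose at the moment of the call.
- r.sign_off(): hands the job in; it is judged then, once.
Trained networks look in the newest picture that a camera, given by its name, has taken for a name from the list of things; names that differ only in an ending like _2 or _b are one class to them, and where a whole thing is asked for, a point or a joint stands for the part that bears it (a point fixed in the world has none). Each returns a list of dicts, best first, with "conf" (0 to 1); they miss things now and then, are a little off and sometimes report something else, mostly with a low value. They report only what shows in the picture. A call takes as long as a camera call.
- vision.cut_out(camera, thing): "region" (420x560 bool, what is visible of it) and "uv" ([column, row] in pixels, amid what is visible of it).
- vision.landmark_of(camera, thing): "uv" ([column, row] in pixels: a listed point, or the origin of a listed thing).
The state is a dict: "clock": time; "qpos": joint angles; "qvel": joint speeds; "joint_efforts": joint torques, N m; "eef_pos": TCP position; "tcp_rot": TCP orientation; "contact_force": force on the tool from outside, world axes, zero at the start; "wrist_torque": the same for the moment, N m; "opening": opening from 0.0 (shut) to 1.0 (fully open); "grasp_force": force on a finger pad.
Only numpy, scipy, OpenCV 4.12 (cv2) and the standard library are available. Lean on these libraries where they do the work, as an engineer would, in place of code of your own. Each camera call takes 0.05 s, during which the arm holds its last target. There are 200 camera calls.

### The job

The lamp of the microscope's light source has to be got at. Its lamp hatch is held by a flush release, the same white as the plain strip ahead of the hatch and somewhere along that strip: touch down on the bare strip at one end, feel your way along gently with the fingertips until a place gives, and press it in until the hatch springs up. Leave the hatch standing as it sprang without pulling or pushing at it, leave the things around where they are, and come away.

Things in the scene. Friction and masses are not known exactly. Their poses are not given: they have to be found in the camera images.
- light_source: Fixed white metal box on the table, 230 mm deep (its x), 300 wide (its y), 116 high, black tray below. Origin: centre of its underside. Its -x face has the knob and light-guide port and looks roughly at the robot; z up. Flat top from front (-x) to rear: 12 mm border, plain strip, lamp hatch, 36 mm border; two 75 mm wide shoulders at the sides, 1 mm higher than strip and hatch.
- strip (a point): Middle of the plain strip's top face, at x = -72, y = 0, z = 115 mm in the light source's frame and with its axes. The strip is 62 mm deep (x) and runs 75 mm to either side (y), between the shoulders. Rigid except for the release, whose place is NOT given by this point.
- release (a joint): Travel of the release in m: 0 at rest, 0.006 fully in (5 to 6 N, about 0.8 N/mm), springs back; frees the hatch 4 to 5 mm in. A rectangular plate, 50 mm along the strip (y) by 40 across (x), face 2 mm below the strip's, in a 52 by 42 mm opening, same white. It lies on the strip's centreline, its centre anywhere within 32 mm either side of the strip's middle, so the last 17 mm at each end are bare.
- hatch (a joint): Lamp hatch angle in rad: 0 shut and latched (rattles up to 0.01), 0.40 sprung open at its stop. The hatch is a 117 mm deep, 147 mm wide white plate right behind the strip, level with it, hinged along its rear (+x) edge; a light spring throws its front edge up 45 mm when freed.
- hatch_edge (a point): Middle of the hatch's front edge, top face; 32 mm behind the strip's centreline (towards +x of the light source) when shut.
- spare_lamp: Loose reflector lamp, 50 mm diameter, 51 mm high, standing face down on the table beside the light source. Origin at the centre of its underside.
- jar: Loose specimen jar, 52 mm diameter, 65 mm high, on the table beside the light source. Origin at the centre of its underside.
- dust_cap: Loose black cap, 30 mm diameter, 22 mm high, standing on a shoulder of the light source, level with the hatch. Origin at the centre of its underside.
- tweezers: Loose steel tweezers, 130 mm long, 12 mm wide, 9 mm high, lying on the table between the robot and the light source. Origin at the middle of the underside.

How it is judged:
By the outcome, as a careful person would: the job done as asked, in the order asked, and still so for the second after the job is handed in, with the robot touching nothing.
It also fails if it takes over 48 s, if anything falls off the work surface, if the arm or the gripper's body presses on something with over 40 N, if the wrist force passes 120 N, or if a joint passes its speed limit or range.

## Working session

There is one attempt and no reset: what is moved stays moved. The work goes in short steps, Python scripts to look and compute and a tool call to move; the robot and the scene stay as the last step left them, time stands still between calls to the robot, and variables do not carry over. Pictures are saved under pics/ and viewed, at most 10 in all, crops included, and the job is handed in when it is done.

Besides the shell and the picture viewer there is one more tool, called as name(argument=value, ...), one argument or row to a line, values as JSON. play_rows: Moves the arm, as the interface text tells. Its arguments: {"type":"object","properties":{"steps":{"type":"array"},"grip_force":{"type":"number"}},"required":["steps"]}

```bash
mkdir -p pics
cat > h.py <<'E'
import numpy as np, cv2
from rig import r, vision
def world(cam,uv,d,cal=None):
    c=cal or vision.calibration(cam); K=np.array(c["mtx"]);E=np.array(c["extrinsics"])
    u,v=uv; p=np.array([(u-K[0,2])/K[0,0]*d,(v-K[1,2])/K[1,1]*d,d,1]); return (E@p)[:3]
def cloud(cam,depth):
    c=vision.calibration(cam); K=np.array(c["mtx"]);E=np.array(c["extrinsics"])
    v,u=np.mgrid[0:420,0:560]; P=np.stack([(u-K[0,2])/K[0,0]*depth,(v-K[1,2])/K[1,1]*depth,depth,np.ones_like(depth)],-1)
    return (P@E.T)[...,:3]
E
python3 - <<'E'
from h import *
np.set_printoptions(precision=1,suppress=True)
ims=[]
for cam in ("top","scene"):
    im,d=vision.grab_frame(cam); ims.append(im); P=cloud(cam,d)
    for n in ("light_source","strip","hatch_edge","spare_lamp","jar","dust_cap","tweezers"):
        for o in vision.landmark_of(cam,n)[:1]:
            u,v=[int(round(x)) for x in o["uv"]]; print(cam,n,o["conf"],o["uv"],P[v,u] if 0<=v<420 and 0<=u<560 else None)
    o=vision.cut_out(cam,"light_source")
    if o:
        m=o[0]["region"]&(d>0); Q=P[m]; t=Q[(Q[:,2]>108)&(Q[:,2]<124)]
        print(len(t),np.median(t[:,2]),cv2.minAreaRect(t[:,:2].astype(np.float32)))
    cv2.imwrite(f"pics/{cam}0.png",im[...,::-1])
print(r.sense())
E
```

```text
top light_source 0.76 [318.7, 230.0] [549.6 -74.2 118.2]
top hatch_edge 0.94 [323.4, 240.6] [529.5 -82.2 115.3]
top spare_lamp 0.91 [418.0, 278.7] [ 468.3 -284.4   34. ]
top jar 0.88 [207.6, 224.4] [564.2 137.8  60.7]
top dust_cap 0.5 [397.3, 199.6] [ 606.8 -216.7  137.6]
top tweezers 0.49 [282.6, 312.2] [396.9 -16.5  -0.6]
15975 116.47974662555146 ((568.1019287109375, -92.03306579589844), (300.3324890136719, 231.12606811523438), 74.63008880615234)
scene light_source 0.68 [230.5, 213.7] [638.5 -41.6 114.8]
scene strip 0.77 [251.6, 166.7] [499.3 -71.3 110.6]
scene hatch_edge 0.92 [242.9, 169.7] [519.4 -82.5 113.7]
scene spare_lamp 0.39 [185.5, 157.8] [ 553.8 -212.2  115.2]
scene jar 0.67 [320.0, 263.2] [601.  156.3  28.6]
scene dust_cap 0.73 [165.5, 174.7] [ 627.9 -209.9  131.2]
scene tweezers 0.57 [251.6, 164.9] [493.9 -74.5 110.4]
9784 114.27940448313416 ((570.066650390625, -88.31761169433594), (303.0955810546875, 232.6121826171875), 74.73419189453125)
{'clock': 0.9, 'qpos': array([ 1.2,  0.4,  1.6,  0. ,  1.2, -0. ]), 'qvel': array([ 0., -0.,  0.,  0.,  0., -0.]), 'joint_efforts': array([ -0. , -60.5, -34.2,   0. ,   0. ,   0. ]), 'eef_pos': array([250.2, 572.7, 231.3]), 'tcp_rot': array([-3.1, -0. ,  2.7]), 'contact_force': array([-0.5, -0.9, -0.1]), 'wrist_torque': array([-0., -0.,  0.]), 'grasp_force': 0.0, 'opening': 1.0001580894792654}
```

View pics/top0.png

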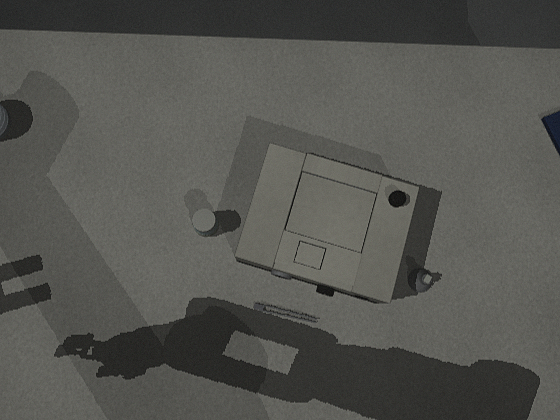

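```bash
cat >> h.py <<'E'
from scipy.spatial.transform import Rotation as Ro
C=np.array([569,-91.]); A=np.radians(74.65); YB=np.array([np.cos(A),np.sin(A)]); XB=np.array([YB[1],-YB[0]])
def goto(xb,yb,z,C=C):
    s=r.sense(); R=Ro.from_euler('xyz',s["tcp_rot"]).as_matrix(); t=np.r_[C+xb*XB+yb*YB,z]; p=s["eef_pos"]
    a=np.arctan2(R[1,0],R[0,0]); print("target",t,"delta cm",R.T@(t-p)/10,"yaw",-(A-a), "tcp in box",(p[:2]-C)@XB,(p[:2]-C)@YB,p[2],"rot",s["tcp_rot"],"F",s["contact_force"],s["clock"])
E
python3 -c "
from h import *
goto(-72,63,180)"
```

```text
target [516.24549707 -11.18795567 180.        ] delta cm [-47.75788524 -42.85951809   5.12729243] yaw 1.4268556117134326 tcp in box -483.15842710492234 555.6707458688277 231.26973794995212 rot [-3.14154813e+00 -3.32834403e-05  2.72974390e+00] F [-0.49750579 -0.88438699 -0.08470262] 0.9
```

The top picture shows the box, with a faint release outline near px (310,255). That puts it towards the +y end of the strip. The cap is at (397,199), the jar at (204,220) and the lamp at (420,279). I'll start at the bare -y end.

play_rows(
  steps=[
    {"delta_pos": [-49.5,-55,7],"yaw": 1.427,"jaw": 0},
    {"delta_pos": [-49.5,-55,7],"yaw": 1.427,"jaw": 0},
    {"delta_pos": [-49.5,-55,7],"yaw": 1.427,"jaw": 0},
    {"delta_pos": [-49.5,-55,7],"yaw": 1.427,"jaw": 0},
    {"delta_pos": [-49.5,-55,7],"yaw": 1.427,"jaw": 0},
    {"delta_pos": [-49.5,-55,7],"yaw": 1.427,"jaw": 0},
    {"delta_pos": [-49.5,-55,7],"yaw": 1.427,"jaw": 0},
    {"delta_pos": [-49.5,-55,7],"yaw": 1.427,"jaw": 0},
  ],
)

```text
clock: 1.7
eef_pos: [376.2, 193.1, 193.8]
tcp_rot: [3.141, -0.0, 1.524]
contact_force: [1.5, 0.3, -0.0]
opening: -0.001
grasp_force: 0.0
```

```bash
python3 -c "
from h import *
goto(-72,-60,160)"
```

```text
target [ 483.68559087 -129.80014943  160.        ] delta cm [-31.75889461  12.24151085   3.37684408] yaw 0.2212748028879168 tcp in box -261.16205535391384 222.956437407658 193.7916622470439 rot [ 3.14060065e+00 -4.55548538e-04  1.52416309e+00] F [ 1.47343043  0.30220415 -0.01079136] 1.7
```

play_rows(
  steps=[
    {"delta_pos": [-30.5,12.0,3.2],"yaw": 0.21,"jaw": 0},
    {"delta_pos": [-30.5,12.0,3.2],"yaw": 0.21,"jaw": 0},
    {"delta_pos": [-30.5,12.0,3.2],"yaw": 0.21,"jaw": 0},
    {"delta_pos": [-30.5,12.0,3.2],"yaw": 0.21,"jaw": 0},
    {"delta_pos": [-30.5,12.0,3.2],"yaw": 0.21,"jaw": 0},
    {"delta_pos": [-30.5,12.0,3.2],"yaw": 0.21,"jaw": 0},
    {"delta_pos": [-30.5,12.0,3.2],"yaw": 0.21,"jaw": 0},
    {"delta_pos": [-30.5,12.0,3.2],"yaw": 0.21,"jaw": 0},
  ],
)

```text
clock: 2.5
eef_pos: [484.4, -118.1, 161.4]
tcp_rot: [3.14, 0.001, 1.316]
contact_force: [0.2, -0.2, -0.4]
opening: 0.001
grasp_force: 0.0
```

```bash
python3 -c "
from h import *
goto(-72,-60,125)
im,d=vision.grab_frame('wrist'); P=cloud('wrist',d)
cv2.imwrite('pics/w1.png',im[...,::-1])
for n in ('strip','hatch_edge','release','dust_cap'):
    for o in vision.landmark_of('wrist',n)[:1]:
        u,v=[int(x) for x in o['uv']]; q=P[v,u]; print(n,o['conf'],o['uv'],q,(q[:2]-C)@XB,(q[:2]-C)@YB)
m=(P[...,2]>105)&(P[...,2]<125)&(d>0)
b=np.stack([(P[...,:2]-C)@XB,(P[...,:2]-C)@YB,P[...,2]],-1)
k=m&(b[...,0]>-104)&(b[...,0]<-40)
for y in range(-100,105,5):
    s=k&(abs(b[...,1]-y)<2.5)&(abs(b[...,0]+72)<15)
    if s.sum()>20: print(y,s.sum(),round(float(np.median(b[s][:,2])),2),end=' | ')
"
```

```text
target [ 483.68559087 -129.80014943  125.        ] delta cm [-1.14741355  0.21808459  3.64532395] yaw 0.013505782595477411 tcp in box -74.3782953248409 -48.53479132500973 161.44369963633767 rot [3.14042974e+00 6.07653374e-04 1.31639407e+00] F [ 0.17559193 -0.16774375 -0.42529753] 2.5
hatch_edge 0.61 [338.8, 156.1] [527.9713268  -77.55919701 114.24374983] -43.12302617665239 2.1004339694057768Traceback (most recent call last):
  File "<string>", line 7, in <module>
    for o in vision.landmark_of('wrist',n)[:1]:
             ~~~~~~~~~~~~~~~~~~^^^^^^^^^^^
ValueError: it knows: dust_cap, hatch_edge, jar, light_source, spare_lamp, strip, tweezers
```

View pics/w1.png

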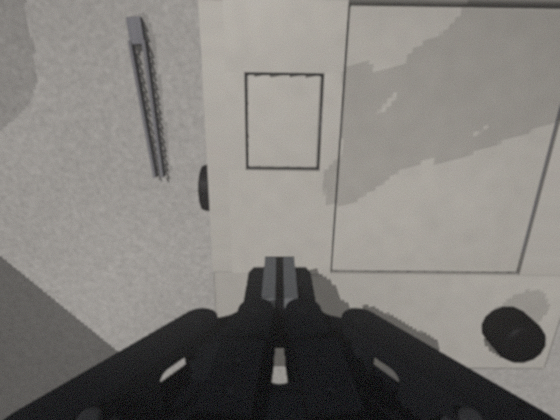

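The wrist view shows the release outline centred at px (284,121). The hatch's front edge is at u≈338, the shoulder seam is at v≈271, and the tweezers and cap are both clear.

```bash
python3 -c "
from h import *
im,d=vision.grab_frame('wrist'); P=cloud('wrist',d)
for n,(u,v) in dict(rel=(284,121),relA=(246,168),relB=(319,170),relC=(246,73),relD=(323,74),hc_m=(331,271),hc_p=(349,5),front=(207,230),front2=(202,30)).items():
    q=np.median(P[v-1:v+2,u-1:u+2].reshape(-1,3),0); w=q[:2]-C; print(n,q.round(1),(w@XB).round(1),(w@YB).round(1))
goto(-72,-60,125)
"
```

```text
rel [502.3 -49.1 112.7] -75.5 22.8
relA [474.9 -68.9 114.8] -96.6 -3.6
relB [515.2 -80.8 112.5] -54.6 -4.4
relC [489.  -20.4 114.3] -95.9 46.9
relD [527.9 -30.8 114.5] -55.5 47.2
hc_m [ 508.6 -145.7  114.1] -43.7 -68.7
hc_p [546.8  -2.9 114.8] -44.8 79.0
front [ 404.3 -137.9   -0.8] -146.4 -88.9
front2 [454.7  29.5  -0.8] -142.1 85.9
target [ 483.68559087 -129.80014943  125.        ] delta cm [-1.50684679  0.48457234  3.65885436] yaw 0.01728247969806329 tcp in box -77.08497551993504 -45.024058672312975 161.59406353747988 rot [-3.14103742e+00 -1.88191651e-04  1.32017077e+00] F [-1.00060629  0.11513608  0.13846292] 2.7
```

play_rows(
  steps=[
    {"delta_pos": [-0.5,0.1,1.5],"yaw": 0.01,"jaw": 0},
    {"delta_pos": [-1.1,0.2,3],"yaw": 0.015,"jaw": 0},
    {"delta_pos": [-1.1,0.2,3.6],"yaw": 0.015,"jaw": 0},
    {"delta_pos": [-1.1,0.2,3.6],"yaw": 0.015,"jaw": 0},
    {"delta_pos": [-1.1,0.2,3.6],"yaw": 0.015,"jaw": 0},
    {"delta_pos": [-1.1,0.2,3.6],"yaw": 0.015,"jaw": 0},
    {"delta_pos": [-1.1,0.2,3.6],"yaw": 0.015,"jaw": 0},
    {"delta_pos": [-1.1,0.2,3.6],"yaw": 0.015,"jaw": 0},
  ],
)

```text
clock: 3.5
eef_pos: [482.6, -125.9, 126.0]
tcp_rot: [3.141, -0.0, 1.305]
contact_force: [0.2, 1.0, -0.3]
opening: -0.003
grasp_force: 0.0
```

```bash
python3 -c "
from h import *
goto(-72,-60,115)
im,d=vision.grab_frame('wrist')
cv2.imwrite('pics/w2.png',im[...,::-1]); np.save('d.npy',d); goto(-72,-60,115)
import pickle; pickle.dump(vision.calibration('wrist'),open('c.pkl','wb'))
"
```

```text
target [ 483.68559087 -129.80014943  115.        ] delta cm [-0.34918572  0.20209965  1.10034981] yaw 0.0020198413614038735 tcp in box -74.03520102647678 -56.512466800908726 126.00225124932257 rot [ 3.14094227e+00 -2.00274925e-05  1.30490813e+00] F [ 0.22019536  1.02872944 -0.33835672] 3.5
target [ 483.68559087 -129.80014943  115.        ] delta cm [-0.34338228  0.20632796  1.09142679] yaw 0.0019968088409971774 tcp in box -74.07598914236793 -56.569947974243206 125.91304347426055 rot [3.14105606e+00 3.36934705e-05 1.30488510e+00] F [-0.37965682  0.43040608 -0.51637317] 3.55
```

View pics/w2.png

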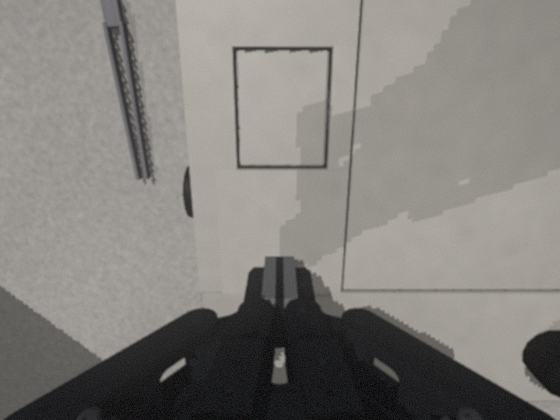

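The lower view is steady. The release outline spans px (234..332, 47..168), the hatch corner is at (343,290), and the fingertips are at (280,260), in line with the release.

```bash
python3 -c "
from h import *
import pickle
c=pickle.load(open('c.pkl','rb'));d=np.load('d.npy')
K=np.array(c['mtx']);E=np.array(c['extrinsics'])
for n,(u,v) in dict(relA=(238,167),relB=(326,167),relC=(234,47),relD=(332,47),hc_m=(343,290),h2=(361,5)).items():
    ray=E[:3,:3]@np.array([(u-K[0,2])/K[0,0],(v-K[1,2])/K[1,1],1]); o=E[:3,3]; q=o+ray*(115-o[2])/ray[2]; w=q[:2]-C; print(n,q.round(1),(w@XB).round(1),(w@YB).round(1))
"
```

```text
relA [477.5 -73.  115. ] -93.0 -6.9
relB [516.6 -83.7 115. ] -52.4 -6.8
relC [491.  -24.5 115. ] -92.8 43.5
relD [530.1 -35.2 115. ] -52.3 43.5
hc_m [ 510.8 -149.3  115. ] -40.6 -71.6
h2 [544.6 -23.3 115. ] -41.4 58.9
```

play_rows(
  steps=[
    {"delta_pos": [-0.1,0.1,0.5],"yaw": 0,"jaw": 0},
    {"delta_pos": [-0.3,0.15,0.7],"yaw": 0,"jaw": 0},
    {"delta_pos": [-0.3,0.15,0.8],"yaw": 0,"jaw": 0},
    {"delta_pos": [-0.3,0.15,0.85],"yaw": 0,"jaw": 0},
    {"delta_pos": [-0.3,0.15,0.9],"yaw": 0,"jaw": 0},
    {"delta_pos": [-0.3,0.15,0.95],"yaw": 0,"jaw": 0},
    {"delta_pos": [-0.3,0.15,1.0],"yaw": 0,"jaw": 0},
    {"delta_pos": [-0.3,0.15,1.0],"yaw": 0,"jaw": 0},
  ],
)

```text
clock: 4.35
eef_pos: [483.1, -129.2, 115.6]
tcp_rot: [-3.142, -0.0, 1.305]
contact_force: [-1.0, -0.4, 0.5]
opening: 0.002
grasp_force: 0.0
```

play_rows(
  steps=[
    {"delta_pos": [0,0,0.02],"yaw": 0,"jaw": 0},
    {"delta_pos": [0,0,0.04],"yaw": 0,"jaw": 0},
    {"delta_pos": [0,0,0.06],"yaw": 0,"jaw": 0},
    {"delta_pos": [0,0,0.08],"yaw": 0,"jaw": 0},
    {"delta_pos": [0,0,0.1],"yaw": 0,"jaw": 0},
    {"delta_pos": [0,0,0.1],"yaw": 0,"jaw": 0},
    {"delta_pos": [0,0,0.1],"yaw": 0,"jaw": 0},
    {"delta_pos": [0,0,0.1],"yaw": 0,"jaw": 0},
  ],
)

```text
clock: 5.15
eef_pos: [483.1, -129.2, 115.1]
tcp_rot: [3.141, -0.0, 1.305]
contact_force: [-1.9, 0.7, 6.3]
opening: -0.005
grasp_force: 3.3
```

play_rows(
  steps=[
    {"delta_pos": [0.2,0,-0.01],"yaw": 0,"jaw": 0},
    {"delta_pos": [0.5,0,-0.01],"yaw": 0,"jaw": 0},
    {"delta_pos": [0.8,0,-0.01],"yaw": 0,"jaw": 0},
    {"delta_pos": [1.1,0,-0.01],"yaw": 0,"jaw": 0},
    {"delta_pos": [1.4,0,-0.01],"yaw": 0,"jaw": 0},
    {"delta_pos": [1.7,0,-0.01],"yaw": 0,"jaw": 0},
    {"delta_pos": [2.0,0,-0.01],"yaw": 0,"jaw": 0},
    {"delta_pos": [2.3,0,-0.01],"yaw": 0,"jaw": 0},
  ],
)

```text
clock: 5.95
eef_pos: [489.6, -107.2, 115.1]
tcp_rot: [3.141, 0.001, 1.305]
contact_force: [-1.5, -3.8, 6.1]
opening: -0.002
grasp_force: 2.8
```

Still rigid at 115.1, with about 6 N of contact force. Sliding on.

play_rows(
  steps=[
    {"delta_pos": [0.3,0,-0.01],"yaw": 0,"jaw": 0},
    {"delta_pos": [0.6,0,-0.01],"yaw": 0,"jaw": 0},
    {"delta_pos": [0.9,0,-0.01],"yaw": 0,"jaw": 0},
    {"delta_pos": [1.2,0,-0.01],"yaw": 0,"jaw": 0},
    {"delta_pos": [1.5,0,-0.01],"yaw": 0,"jaw": 0},
    {"delta_pos": [1.8,0,-0.01],"yaw": 0,"jaw": 0},
    {"delta_pos": [2.0,0,-0.01],"yaw": 0,"jaw": 0},
    {"delta_pos": [2.2,0,-0.01],"yaw": 0,"jaw": 0},
  ],
)

```text
clock: 6.75
eef_pos: [495.2, -85.8, 115.0]
tcp_rot: [3.141, 0.0, 1.305]
contact_force: [-0.4, -4.1, 4.7]
opening: 0.0
grasp_force: 2.9
```

play_rows(
  steps=[
    {"delta_pos": [0.3,0,0],"yaw": 0,"jaw": 0},
    {"delta_pos": [0.6,0,0],"yaw": 0,"jaw": 0},
    {"delta_pos": [0.9,0,0],"yaw": 0,"jaw": 0},
    {"delta_pos": [1.2,0,0],"yaw": 0,"jaw": 0},
    {"delta_pos": [1.5,0,0],"yaw": 0,"jaw": 0},
    {"delta_pos": [1.8,0,0],"yaw": 0,"jaw": 0},
    {"delta_pos": [2.0,0,0],"yaw": 0,"jaw": 0},
    {"delta_pos": [2.2,0,0],"yaw": 0,"jaw": 0},
  ],
)

```text
clock: 7.55
eef_pos: [500.5, -64.2, 114.6]
tcp_rot: [-3.141, -0.0, 1.305]
contact_force: [0.4, -0.2, 0.4]
opening: -0.0
grasp_force: 0.0
```

```bash
python3 -c "
from h import *
goto(-72.5,18,113)"
```

```text
target [503.85117288 -54.45030336 113.        ] delta cm [1.02919782 0.0658432  0.15632363] yaw 0.001963915275034367 tcp in box -73.13732880629216 7.70658331297167 114.56251117095199 rot [-3.14102400e+00 -1.06808441e-04  1.30485220e+00] F [ 0.4396307  -0.17955117  0.39393399] 7.55
```

The force dropped away and the tip sank, so it's over the release. I'll centre on it and press gradually.

play_rows(
  steps=[
    {"delta_pos": [0.3,0.02,0],"yaw": 0,"jaw": 0},
    {"delta_pos": [0.6,0.04,0],"yaw": 0,"jaw": 0},
    {"delta_pos": [0.9,0.06,0],"yaw": 0,"jaw": 0},
    {"delta_pos": [0.9,0.06,0.05],"yaw": 0,"jaw": 0},
    {"delta_pos": [0.9,0.06,0.1],"yaw": 0,"jaw": 0},
    {"delta_pos": [0.9,0.06,0.2],"yaw": 0,"jaw": 0},
    {"delta_pos": [0.9,0.06,0.3],"yaw": 0,"jaw": 0},
    {"delta_pos": [0.9,0.06,0.3],"yaw": 0,"jaw": 0},
  ],
)

```text
clock: 8.35
eef_pos: [503.7, -56.1, 111.8]
tcp_rot: [3.142, -0.0, 1.305]
contact_force: [-0.5, 0.5, 2.3]
opening: 0.001
grasp_force: 1.0
```

play_rows(
  steps=[
    {"delta_pos": [0,0,0.08],"yaw": 0,"jaw": 0},
    {"delta_pos": [0,0,0.16],"yaw": 0,"jaw": 0},
    {"delta_pos": [0,0,0.24],"yaw": 0,"jaw": 0},
    {"delta_pos": [0,0,0.32],"yaw": 0,"jaw": 0},
    {"delta_pos": [0,0,0.38],"yaw": 0,"jaw": 0},
    {"delta_pos": [0,0,0.43],"yaw": 0,"jaw": 0},
    {"delta_pos": [0,0,0.43],"yaw": 0,"jaw": 0},
    {"delta_pos": [0,0,0.43],"yaw": 0,"jaw": 0},
  ],
)

```text
clock: 9.15
eef_pos: [503.7, -56.1, 107.5]
tcp_rot: [3.142, 0.0, 1.305]
contact_force: [-0.5, -0.0, 3.9]
opening: -0.001
grasp_force: 2.3
```

```bash
python3 -c "
from h import *
goto(-72.5,18,107)
im,d=vision.grab_frame('scene'); cv2.imwrite('pics/s1.png',cv2.resize(im[80:290,90:370,::-1],None,fx=2,fy=2))"
```

```text
target [503.85117288 -54.45030336 107.        ] delta cm [ 0.1621982  -0.02632049  0.05393605] yaw 0.0019404024278300014 tcp in box -72.23369326545969 16.378554263011367 107.53945042575867 rot [3.14150934e+00 4.19043625e-05 1.30482869e+00] F [-0.45877541 -0.03788922  3.90313623] 9.15
```

View pics/s1.png

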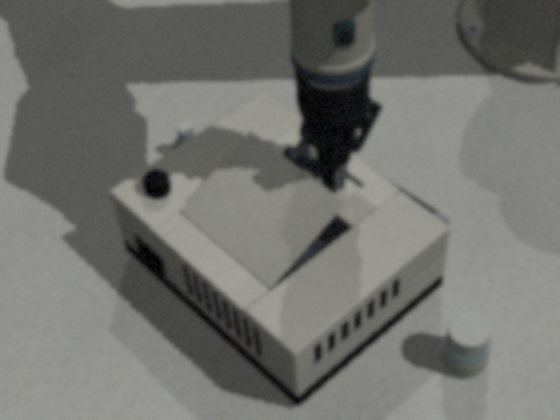

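The hatch has sprung up along its front edge, and the fingertips are still on the release in front of it. I'll come away up and towards the front.

play_rows(
  steps=[
    {"delta_pos": [0,0,-0.4],"yaw": 0,"jaw": 0},
    {"delta_pos": [0,0,-1.0],"yaw": 0,"jaw": 0},
    {"delta_pos": [0,0,-1.8],"yaw": 0,"jaw": 0},
    {"delta_pos": [0,-0.8,-3.0],"yaw": 0,"jaw": 0},
    {"delta_pos": [0,-2.0,-5.0],"yaw": 0,"jaw": 0},
    {"delta_pos": [0,-4.0,-8.0],"yaw": 0,"jaw": 0},
    {"delta_pos": [0,-6.0,-11.0],"yaw": 0,"jaw": 0},
    {"delta_pos": [0,-8.0,-14.0],"yaw": 0,"jaw": 0},
  ],
)

```text
clock: 10.0
eef_pos: [424.9, -34.7, 249.2]
tcp_rot: [-3.142, -0.0, 1.305]
contact_force: [0.1, -0.5, 0.8]
opening: -0.001
grasp_force: 0.0
```

play_rows(
  steps=[
    {"delta_pos": [0,-1,-0.5],"yaw": 0,"jaw": 0},
    {"delta_pos": [0,-1,-0.5],"yaw": 0,"jaw": 0},
    {"delta_pos": [0,-1,-0.5],"yaw": 0,"jaw": 0},
    {"delta_pos": [0,-1,-0.5],"yaw": 0,"jaw": 0},
    {"delta_pos": [0,-1,-0.5],"yaw": 0,"jaw": 0},
    {"delta_pos": [0,-1,-0.5],"yaw": 0,"jaw": 0},
    {"delta_pos": [0,-1,-0.5],"yaw": 0,"jaw": 0},
    {"delta_pos": [0,-1,-0.5],"yaw": 0,"jaw": 0},
  ],
)

```text
clock: 10.8
eef_pos: [416.8, -32.4, 252.2]
tcp_rot: [-3.141, 0.0, 1.305]
contact_force: [0.9, -0.0, 0.5]
opening: 0.001
grasp_force: 0.0
```

```bash
python3 -c "
from h import *
im,d=vision.grab_frame('scene'); P=cloud('scene',d); cv2.imwrite('pics/s2.png',cv2.resize(im[80:290,90:370,::-1],None,fx=2,fy=2))
for o in vision.landmark_of('scene','hatch_edge')[:1]:
    u,v=[int(x) for x in o['uv']]; print(o['conf'],P[v+2,u])
goto(-72,0,200)"
```

```text
0.73 [ 498.42007094 -103.30634951  112.28108219]
target [499.56847195 -71.94054271 200.        ] delta cm [-1.63956617  9.02317282  5.23838688] yaw 0.0019192257825400016 tcp in box -162.25266964675015 16.22424772659137 252.4011604103015 rot [-3.14139486e+00  3.38017356e-05  1.30480751e+00] F [-0.05648952 -0.3803286  -0.33751844] 10.9
```

View pics/s2.png

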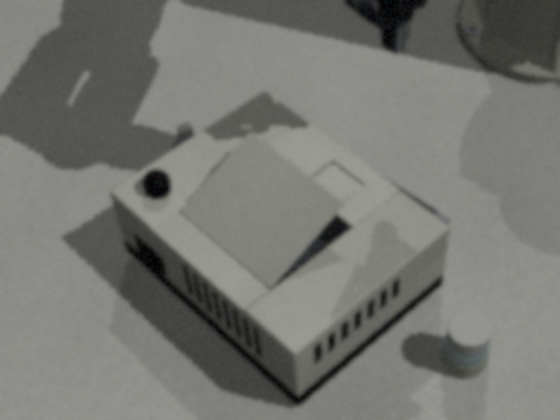

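The hatch stands open at px (270,210). The cap, jar and lamp are where they were, and the arm is clear.

```bash
python3 -c "
from rig import r
print(r.sign_off())"
```

```text
the job is handed in; nothing more can be done
None
```

The hatch is sprung open and left standing: I touched down on the bare -y end of the strip, felt along to the release about 17 mm to the +y side of the middle, pressed it in, came away with nothing around it seen to have moved, and handed the job in at about 11 s.

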